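# Close the lidded mug and show its foot to the inspection camera

### The job

On the final-check bench, take the lidded mug (the one with both a handle and a lid): while it stands on the table, press its lid fully home. Then pick the mug up, keeping the lid closed, and show its underside to the inspection camera: foot squarely facing the lens, centred on it, about 13 cm from the glass. The job ends holding: finish with the mug still held motionless in the air there by the gripper alone, having kept off the camera and left the other loose things on the bench where they stood.

Things in the scene. Friction and masses are not known exactly. Their poses are not given: they have to be found in the camera images.
- mug: the lidded mug: white stoneware, round straight body 60 mm across, rim 72 mm up, on a clay foot ring 50 mm across, 3 mm high; 0.29 kg with lid (+-25 %). Upright, turned any way. Origin at the centre of the foot's underside, z up the mug's axis, y towards its handle (10 mm bar reaching 59 mm from the axis, 11 to 65 mm up). Best grasp: across the body along x, square to the handle, below the lid
- lid (a joint): how far the lid stands up out of the mug, m: 0 fully home (lid resting on the rim, no gap), 0.012 highest; it starts 6 to 10 mm up, with the grey seal showing in the gap. A push of about 7 N slides it against its silicone seal; it stays wherever it is left and cannot come right off
- lid_top (a point): centre of the flat top of the mug's bamboo lid (a disc 59 mm across and 8 mm thick, small black drinking hole): 80 mm above the mug's origin when home, 86 to 90 mm at the start
- lens (a point): centre of the front glass of the inspection camera's lens, 128 mm above the table. z points out of the lens along the line of sight, 50 degrees up from level, towards the robot's side; y is level, x in the upright plane of z. A white-dotted ring light 80 mm across surrounds the lens 4 mm behind the glass; the housing reaches 110 mm behind it
- camera: inspection camera's stand with the camera on it, fixed to the bench: base plate 120 x 110 x 12 mm, post 112 mm high behind. Origin on the table under the camera, z up, -x level towards where it looks; the base reaches 45 mm to -x and 75 mm to +x, the lens glass is 15 mm to -x; nowhere higher than 160 mm. Not to be touched
- table: the oak table, top at height 0
- mug_wide: bystander: open mug, 82 mm across, 80 mm high, handle to its y, reaching 70 mm from the axis; origin under its centre
- mug_narrow: bystander: open mug, 68 mm across, 84 mm high, handle to its y, reaching 63 mm from the axis; origin under its centre
- canister: bystander: white canister without a handle, 73 mm across, 102 mm high, bamboo lid closed; origin under its centre
- bowl: bystander: white bowl 100 mm across, 45 mm high; origin under its centre
- coasters: bystander: pile of cork coasters 90 mm across, 24 mm high; origin under its centre
- brush: bystander: brush lying flat along its x, handle to -x
- spoon: bystander: spoon lying flat along its x, handle to -x

How it is judged:
By the outcome, as a careful person would: the job done as asked, in the order asked, and still so for the second after the job is handed in, while the arm keeps its last pose, push and grip.
It also fails if it takes over 48 s, if anything falls off the work surface, if the arm or the gripper's body presses on something with over 40 N, if the wrist force passes 120 N, or if a joint passes its speed limit or range.

### The arm

A 6-joint arm with a two-finger parallel gripper is mounted at the origin on the work surface. World frame = base frame: x ahead of the robot, y to its left, z up, the work surface at z = 0. Lengths are in mm, angles in rad, forces in N, time in s.
With the tool pointing down it reaches from about 350 to 775 mm from the base axis. Payload 7.3 kg.
Tool frame: the origin (TCP) lies midway between the tips of the shut fingers; the grasp point (between the pads) lies 19 mm behind it; z points along the fingers, y is the line along which they close (so a half turn about z gives the same grasp; the last joint's range is limited). The gripper opens to 92 mm and grips with 3 to 60 N. Pads are 19 mm wide; open, the fingers measure 130 mm over their backs; the gripper's body (75 mm by 190 mm) begins 47 mm behind the grasp point.
Start: joints at [-1.346, 0.342, 1.524, -0, 1.275, -0.146], TCP at [190.263, -489.331, 226.741] pointing down, gripper open.
Joint ranges: [-2.53, 2.53], [-0.77, 2.02], [0.04, 2.7], [-1, 4.14], [0.28, 2.66], [-3.11, 3.11]. Speed limits (rad/s): [2.57, 2.57, 3.14, 3.14, 3.14, 3.14].

### API

Orientations are given as [roll, pitch, yaw] about the fixed x, y, z axes, in that order (R = Rz(yaw) Ry(pitch) Rx(roll)).
In Python, from plant import bot gives the robot as it stands.
- The arm moves only by the tool servo_tool, never from a script. Its argument "deltas" is a list of rows, each a list of 2 entries, a list of its own where there are three numbers: the shift along the tool's x, y, z in m, then the turn, a rotation vector about the tool's x, y, z in degrees. A call has 1 to 20 rows; each row shifts and turns the commanded pose from where the row before left it, along the tool's axes as they then stand; what a row does not reach is not made up. A row lasts 1/8 s, in which the tool goes at most 62.5 mm and 10.7 degrees, less where a joint would pass 70% of its speed; a pose out of reach is approached as far as the arm can. A call with a gripper value outside its range is refused whole. "fingers" is the opening, from 0 (shut) to 1 (fully open), set as the call begins (left out, the last holds). The fingers move at their own pace and stop on an object; the grip force is fixed at half the most. Time passes only in rows, so rows that do not move let the fingers close. It gives the time, the measured TCP pose, the force, the opening and the grip force at its end, in the units of the state.
- bot.get_obs(): the state, without advancing time (a new reading comes with each control period).
- bot.capture(name): name is "scene" or "top" or "wrist"; returns the picture (480x640x3 uint8, red, green, blue); there is no depth.
- bot.camera_model(name): a dict with "mtx" (3x3 intrinsics, pixels), "xyz" and "rotation" of the camera in the world. Camera axes: x right, y down, z forward; pixel columns grow to the right and rows downward; lengths in mm; the calibration is good to about 2 mm. A picture is of the moment at which its call begins: read the wrist's pose just before it. camera_model takes no time and is no camera call; for the wrist camera it gives the pose at the moment of the call.
- bot.close_job(): hands the job in; it is judged then, once.
The state is a dict: "time": time; "joint_positions": joint angles; "dq": joint speeds; "tau": joint torques, N m; "tool_pos": TCP position; "tcp_rot": TCP orientation; "contact_force": force on the tool from outside, world axes, zero at the start; "moment": the same for the moment, N m; "grip_width": finger opening in mm; "finger_force": force on a finger pad.
Only numpy, scipy, OpenCV 4.12 (cv2) and the standard library are available. Lean on these libraries where they do the work, as an engineer would, in place of code of your own. Each camera call takes 0.05 s, during which the arm holds its last target. There are 200 camera calls.

## Working session

There is one attempt and no reset: what is moved stays moved. The work goes in short steps, Python scripts to look and compute and a tool call to move; the robot and the scene stay as the last step left them, time stands still between calls to the robot, and variables do not carry over. Pictures are saved under pics/ and viewed, at most 10 in all, crops included, and the job is handed in when it is done.

Besides the shell and the picture viewer there is one more tool, called after ">>>" as a command line: name --argument value ..., lists and objects as JSON in quotes. servo_tool: Moves the arm, as the interface text tells. Its arguments: {"type":"object","properties":{"deltas":{"type":"array"},"fingers":{"type":"number"}},"required":["deltas"]}

```bash
ls; mkdir -p pics
python3 - <<'E'
from plant import bot
import cv2
o=bot.get_obs();print(o)
for n in("scene","top"):
    m=bot.camera_model(n);print(n,m)
    cv2.imwrite(f"pics/{n}0.png",bot.capture(n)[:,:,::-1])
E
```

```text
pics
{'time': 0.0, 'joint_positions': array([-1.34602676e+00,  3.42734696e-01,  1.52499887e+00, -2.58913752e-05,
        1.27540469e+00, -1.45986099e-01]), 'dq': array([-1.77357821e-03,  1.31063437e-04, -1.25651721e-03, -1.13714195e-05,
        9.89569851e-04, -1.45056205e-03]), 'tau': array([-2.85335656e-03, -4.31245780e+01, -2.44226468e+01,  7.14635476e-02,
        5.58848656e-02, -9.45582701e-05]), 'tool_pos': array([ 190.14747226, -488.92425571,  226.04508471]), 'tcp_rot': array([-3.14005989e+00, -2.00341084e-04,  3.70763070e-01]), 'contact_force': array([0.28115025, 0.3595712 , 0.58525276]), 'moment': array([-0.04357281, -0.00384686, -0.04216607]), 'finger_force': 0.0, 'grip_width': 91.85426334947266}
scene {'mtx': array([[508.53355345,   0.        , 314.47019552],
       [  0.        , 508.53355345, 240.12012186],
       [  0.        ,   0.        ,   1.        ]]), 'xyz': array([1122.59745934, -548.159104  ,  824.21876979]), 'rotation': array([-2.30105758,  0.0114701 ,  0.77423061])}
top {'mtx': array([[493.35656557,   0.        , 322.1441631 ],
       [  0.        , 493.35656557, 233.11423024],
       [  0.        ,   0.        ,   1.        ]]), 'xyz': array([ 490.19453131,    2.02948761, 1234.48501312]), 'rotation': array([-3.08506804,  0.01844735, -1.56569485])}
```

View pics/scene0.png

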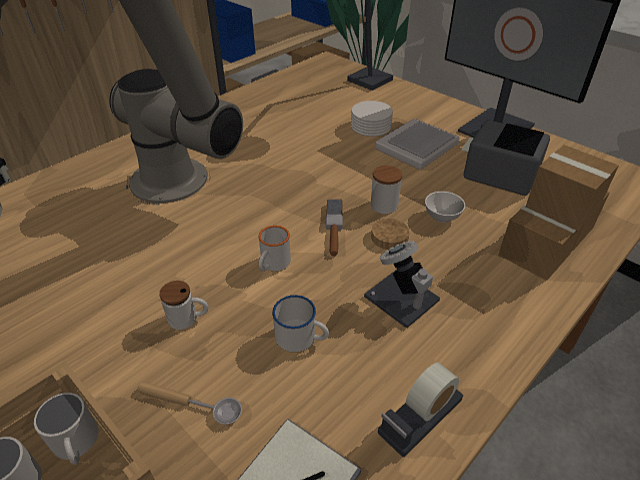

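View pics/top0.png

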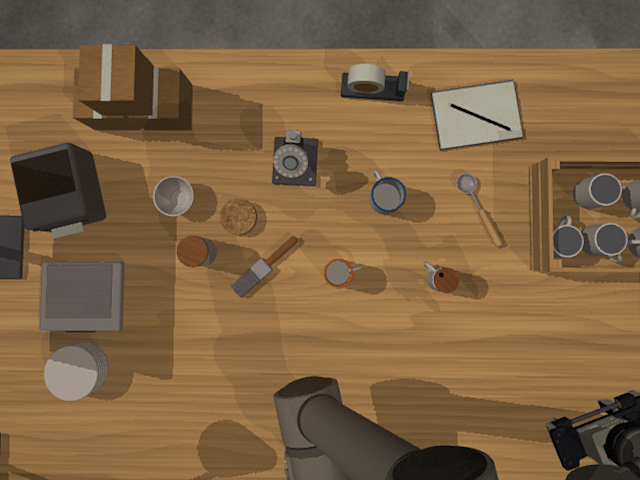

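The lidded mug is at top (443,279) / scene (178,305), handle up-left in top view. The inspection camera is at top (292,162) / scene (400,275). Next, zoomed crops.

Run:
```python
import cv2,numpy as np
s=cv2.imread("pics/scene0.png");t=cv2.imread("pics/top0.png")
z=lambda im,x,y:cv2.resize(im[y:y+75,x:x+100],(400,300),interpolation=cv2.INTER_CUBIC)
a=np.vstack([np.hstack([z(s,140,270),z(s,355,240)]),np.hstack([z(t,400,240),z(t,245,120)])])
cv2.imwrite("pics/crop.png",a)
```

```text
(no output)
```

View pics/crop.png

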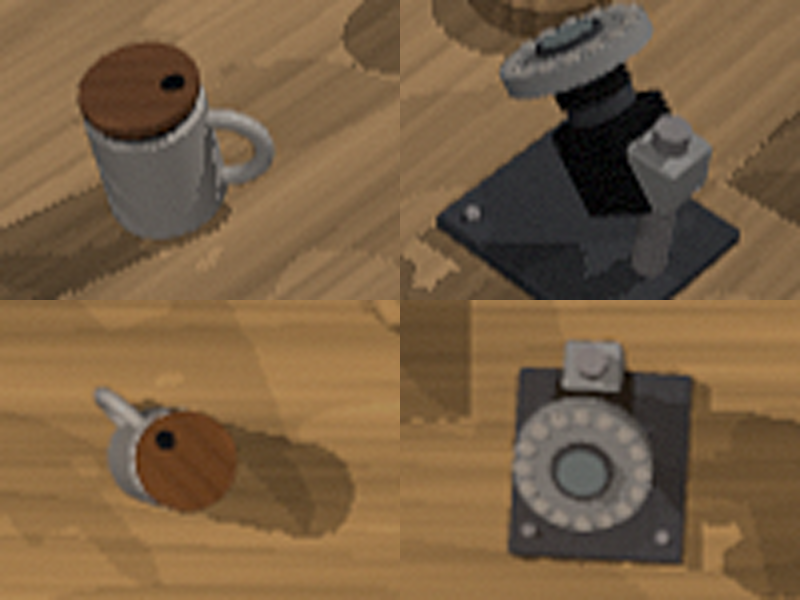

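The lid top centre is at scene (174.8,292) / top (446.7,280.2), and the handle end is at top (425,263.5). The lens glass is at scene (397,249.5) / top (290.5,162.8), and the base plate corners are readable in the top view.

```bash
cat > h.py <<'E'
import numpy as np,cv2
from scipy.spatial.transform import Rotation as Ro
from plant import bot
def ray(n,p,m=None):
    m=m or bot.camera_model(n)
    r=m["rotation"]; R=Ro.from_euler('xyz',r).as_matrix() if np.size(r)==3 else np.array(r)
    d=R@np.linalg.inv(m["mtx"])@[p[0],p[1],1.]
    return np.array(m["xyz"]),d/np.linalg.norm(d)
def tri(rays):
    A=sum(np.eye(3)-np.outer(d,d) for o,d in rays);b=sum((np.eye(3)-np.outer(d,d))@o for o,d in rays)
    p=np.linalg.solve(A,b);return p,[np.linalg.norm(np.cross(p-o,d)) for o,d in rays]
def atz(r,z): o,d=r; return o+d*(z-o[2])/d[2]
def px(n,P,m=None):
    m=m or bot.camera_model(n);R=Ro.from_euler('xyz',m["rotation"]).as_matrix()
    q=m["mtx"]@R.T@(np.array(P)-m["xyz"]);return q[:2]/q[2]
E
python3 - <<'E'
from h import *
np.set_printoptions(precision=1,suppress=True)
print("lid",tri([ray("scene",(174.8,292)),ray("top",(446.7,280.2))]))
print("lid at 88",atz(ray("scene",(174.8,292)),88),atz(ray("top",(446.7,280.2)),88))
print("handle tip z55",atz(ray("top",(425,263.5)),58))
print("hole",atz(ray("top",(400+166/4,240+140/4)),88),atz(ray("scene",(140+172/4,270+82/4)),88))
print("lens",tri([ray("scene",(397,249.5)),ray("top",(290.5,162.8))]),atz(ray("scene",(397,249.5)),128),atz(ray("top",(290.5,162.8)),128))
c=[atz(ray("top",(245+a/4,120+b/4)),12) for a,b in((121,68),(292,77),(283,262),(110,253))]
print(np.array(c)); 
c=np.array(c)
print(np.linalg.norm(c[0]-c[3]),np.linalg.norm(c[0]-c[1]))
print("yaw",np.degrees(np.arctan2(*(c[0]+c[1]-c[2]-c[3])[[1,0]])), c.mean(0))
for n,p in dict(narrow=(338,273),wide=(388,195)).items(): print(n,atz(ray("top",p),80))
print("brush",atz(ray("top",(262,270)),10),"coast",atz(ray("top",(239,216)),24))
E
```

```text
lid (array([ 448. , -263.7,   86.4]), [np.float64(1.0165695858032515), np.float64(1.0165695858033659)])
lid at 88 [ 450.2 -263.6   88. ] [ 447.4 -264.2   88. ]
handle tip z55 [ 485.5 -220.3   58. ]
hole [ 459.3 -252.3   88. ] [ 458.5 -250.1   88. ]
lens (array([712.5,  95.7, 128.1]), [np.float64(0.5360633793977672), np.float64(0.5360633793980366)]) [712.8  96.3 128. ] [712.1  95.3 128. ]
[[800.8 144.1  12. ]
 [795.2  36.5  12. ]
 [678.3  41.5  12. ]
 [683.7 149.8  12. ]]
117.29658810744061 107.70901431907492
yaw -2.600496844324582 [739.5  93.   12. ]
narrow [462.4 -13.8  80. ]
wide [ 645.7 -130.6   80. ]
brush [467.1 173.8  10. ] coast [600.1 230.4  24. ]
```

The mug axis is near (448.5,-264), with its handle at azimuth ≈50°. The lens is near (711.5,95,128), with yaw −2.6°. I'm moving above the lid with the fingers shut and the tool yaw aligned for the grasp.

>>> servo_tool --deltas '[[[0.0268, -0.0096, 0.003], [0, 0, 0]], [[0.0268, -0.0096, 0.003], [0, 0, 0]], [[0.0268, -0.0096, 0.003], [0, 0, 0]], [[0.0268, -0.0096, 0.003], [0, 0, 0]], [[0.0268, -0.0096, 0.003], [0, 0, 0]], [[0.0268, -0.0096, 0.003], [0, 0, 0]], [[0.0268, -0.0096, 0.003], [0, 0, 0]], [[0.0268, -0.0096, 0.003], [0, 0, 0]], [[0.0268, -0.0096, 0.003], [0, 0, 0]], [[0.0268, -0.0096, 0.003], [0, 0, 0]], [[0.0268, -0.0096, 0.003], [0, 0, 0]], [[0.0268, -0.0096, 0.003], [0, 0, 0]], [[0, 0, 0], [0, 0, -7.3]], [[0, 0, 0], [0, 0, -7.3]], [[0, 0, 0], [0, 0, -7.3]], [[0, 0, 0], [0, 0, -7.3]], [[0, 0, 0], [0, 0, 0]], [[0, 0, 0], [0, 0, 0]]]' --fingers 0

```text
time: 2.35
tool_pos: [448.2, -265.4, 190.5]
tcp_rot: [-3.141, 0.0, 0.878]
contact_force: [-0.5, 0.7, 0.7]
grip_width: 0.7
finger_force: 0.0
```

Run:
```python
from h import *
m=bot.camera_model("wrist");print(m)
cv2.imwrite("pics/w1.png",bot.capture("wrist")[:,:,::-1])
for P in((448.5,-264,88),(485.5,-220,58)): print(px("wrist",P,m))
o=bot.get_obs();print(o["joint_positions"],o["contact_force"])
```

```text
{'mtx': array([[342.63231801,   0.        , 316.8080494 ],
       [  0.        , 342.63231801, 237.32157439],
       [  0.        ,   0.        ,   1.        ]]), 'xyz': array([ 493.14919607, -210.03510975,  347.47067139]), 'rotation': array([ 2.87173794e+00,  9.60257899e-04, -6.92745369e-01])}
[317.26266827 235.19714033]
[317.7255386  158.35463748]
[-6.81764018e-01  3.66880947e-01  1.59217107e+00 -3.98058831e-05
  1.18281993e+00  1.06065979e-02] [-0.21595809  1.06004128 -0.14523355]
```

View pics/w1.png

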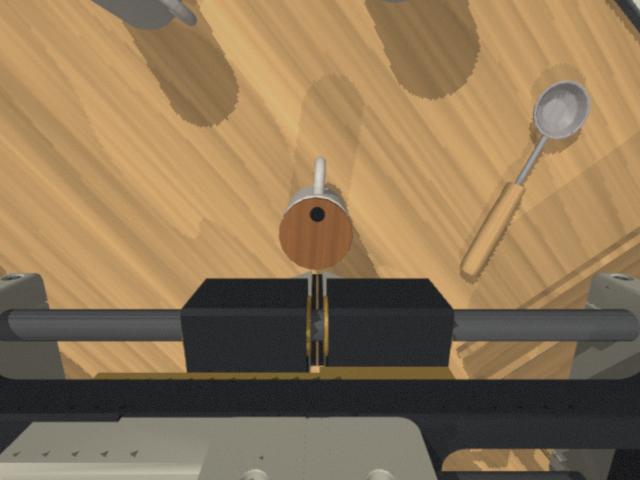

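The wrist view shows the lid centre at (316,233) and the handle end at (320,160), within 2 px of prediction, so the mug is located. I'm shifting slightly and descending close to the lid.

>>> servo_tool --deltas '[[[0.0028, -0.0013, 0.012], [0, 0, 2.5]], [[0, 0, 0.012], [0, 0, 0]], [[0, 0, 0.012], [0, 0, 0]], [[0, 0, 0.012], [0, 0, 0]], [[0, 0, 0.012], [0, 0, 0]], [[0, 0, 0.012], [0, 0, 0]], [[0, 0, 0.012], [0, 0, 0]], [[0, 0, 0.008], [0, 0, 0]], [[0, 0, 0.004], [0, 0, 0]], [[0, 0, 0.002], [0, 0, 0]], [[0, 0, 0.002], [0, 0, 0]], [[0, 0, 0.002], [0, 0, 0]]]'

```text
time: 3.9
tool_pos: [449.2, -262.5, 88.9]
tcp_rot: [3.141, 0.0, 0.837]
contact_force: [0.0, 0.0, 0.5]
grip_width: 0.5
finger_force: 0.0
```

>>> servo_tool --deltas '[[[0, 0, 0.001], [0, 0, 0]], [[0, 0, 0.001], [0, 0, 0]], [[0, 0, 0.001], [0, 0, 0]], [[0, 0, 0.001], [0, 0, 0]], [[0, 0, 0.001], [0, 0, 0]], [[0, 0, 0.001], [0, 0, 0]]]'

```text
time: 4.65
tool_pos: [449.2, -262.6, 83.5]
tcp_rot: [3.141, 0.0, 0.837]
contact_force: [-1.4, 1.5, 6.5]
grip_width: 0.3
finger_force: 3.4
```

Contact at about 7 N, so the lid is sliding. I'm continuing in small steps until the force rises.

>>> servo_tool --deltas '[[[0, 0, 0.001], [0, 0, 0]], [[0, 0, 0.001], [0, 0, 0]], [[0, 0, 0.001], [0, 0, 0]], [[0, 0, 0], [0, 0, 0]]]'

```text
time: 5.15
tool_pos: [449.2, -262.5, 80.4]
tcp_rot: [3.141, 0.0, 0.837]
contact_force: [-2.0, 0.8, 5.0]
grip_width: 0.5
finger_force: 2.8
```

>>> servo_tool --deltas '[[[0, 0, 0.0005], [0, 0, 0]], [[0, 0, 0.0005], [0, 0, 0]], [[0, 0, 0.0003], [0, 0, 0]]]'

```text
time: 5.52
tool_pos: [449.5, -262.7, 80.2]
tcp_rot: [3.139, -0.0, 0.837]
contact_force: [-3.1, 3.0, 16.2]
grip_width: 0.7
finger_force: 8.1
```

>>> servo_tool --deltas '[[[0, 0, 0.0003], [0, 0, 0]], [[0, 0, 0], [0, 0, 0]]]'

```text
time: 5.78
tool_pos: [449.6, -262.8, 80.2]
tcp_rot: [3.139, -0.0, 0.837]
contact_force: [-4.1, 2.6, 17.9]
grip_width: 0.4
finger_force: 8.3
```

The lid has stopped at 80.2 mm under 18 N, so it's home. I'm retracting, opening, and checking.

>>> servo_tool --deltas '[[[0, 0, -0.005], [0, 0, 0]], [[0, 0, -0.02], [0, 0, 0]], [[0, 0, -0.035], [0, 0, 0]], [[0, 0, -0.04], [0, 0, 0]], [[0, 0, 0], [0, 0, 0]]]'

```text
time: 6.4
tool_pos: [450.5, -263.6, 181.1]
tcp_rot: [3.135, -0.0, 0.837]
contact_force: [1.1, 0.0, -1.3]
grip_width: 0.5
finger_force: 0.0
```

>>> servo_tool --deltas '[[[0, 0, 0], [0, 0, 0]], [[0, 0, 0], [0, 0, 0]], [[0, 0, 0], [0, 0, 0]], [[0, 0, 0], [0, 0, 0]], [[0, 0, 0], [0, 0, 0]], [[0, 0, 0], [0, 0, 0]]]' --fingers 1

```text
time: 7.15
tool_pos: [449.1, -262.4, 178.1]
tcp_rot: [3.142, 0.0, 0.837]
contact_force: [0.3, 0.1, -0.1]
grip_width: 56.1
finger_force: 0.0
```

Run:
```python
from h import *
m=bot.camera_model("wrist");w=bot.capture("wrist")[:,:,::-1]
s=bot.capture("scene")[:,:,::-1]
z=lambda im,x,y:cv2.resize(im[y:y+150,x:x+100],(400,600),interpolation=cv2.INTER_CUBIC)
cv2.imwrite("pics/c2.png",np.hstack([z(w,266,150),z(s,130,220)]))
print(px("wrist",(449.3,-262.6,80),m)); print(bot.get_obs()["tool_pos"],px("scene",(449.3,-262.6,80)))
```

```text
[318.38312695 238.15628215]
[ 449.05694704 -262.44697641  178.14263883] [175.74333032 294.25837399]
```

View pics/c2.png

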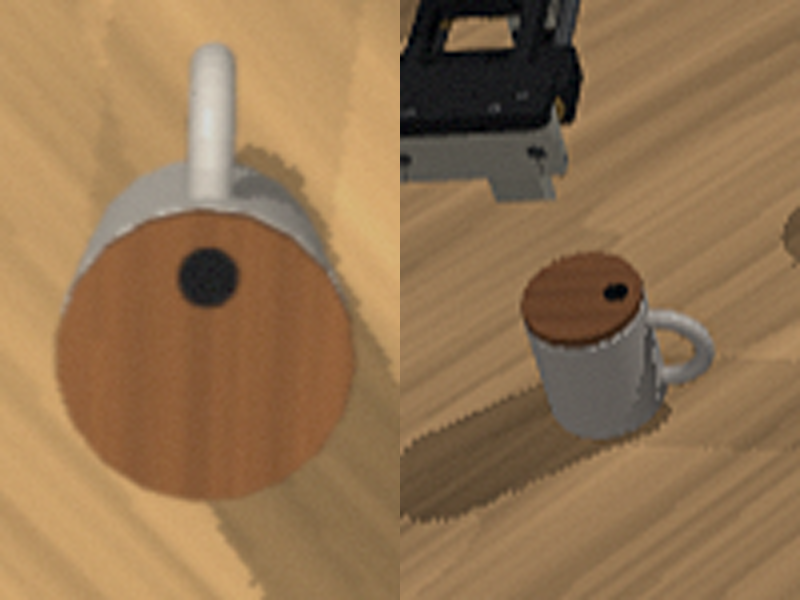

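The lid sits flush on the rim: the wrist view puts its centre at (317,239), predicted (318,238), with the handle straight up. I'm descending to grasp.

>>> servo_tool --deltas '[[[0, 0, 0], [0, 0, 0]], [[0, 0, 0], [0, 0, 0]], [[0, 0, 0], [0, 0, 0]], [[0, 0, 0], [0, 0, 0]], [[0, 0, 0.02], [0, 0, 0]], [[0, 0, 0.02], [0, 0, 0]], [[0, 0, 0.02], [0, 0, 0]], [[0, 0, 0.015], [0, 0, 0]], [[0, 0, 0.015], [0, 0, 0]], [[0, 0, 0.015], [0, 0, 0]], [[0, 0, 0.015], [0, 0, 0]], [[0, 0, 0.015], [0, 0, 0]], [[0, 0, 0.01], [0, 0, 0]], [[0, 0, 0.005], [0, 0, 0]], [[0, 0, 0], [0, 0, 0]], [[0, 0, 0], [0, 0, 0]]]'

```text
time: 9.25
tool_pos: [449.3, -262.7, 28.5]
tcp_rot: [3.141, -0.0, 0.837]
contact_force: [0.7, -0.4, -0.1]
grip_width: 91.9
finger_force: 0.0
```

>>> servo_tool --deltas '[[[0, 0, 0], [0, 0, 0]], [[0, 0, 0], [0, 0, 0]], [[0, 0, 0], [0, 0, 0]], [[0, 0, 0], [0, 0, 0]], [[0, 0, 0], [0, 0, 0]], [[0, 0, 0], [0, 0, 0]], [[0, 0, 0], [0, 0, 0]], [[0, 0, 0], [0, 0, 0]]]' --fingers 0

```text
time: 10.25
tool_pos: [449.1, -262.5, 28.2]
tcp_rot: [3.141, 0.0, 0.837]
contact_force: [0.0, 0.4, 2.0]
grip_width: 59.7
finger_force: 30.0
```

Gripped at 59.7 mm with 30 N. Lifting now.

>>> servo_tool --deltas '[[[0, 0, -0.005], [0, 0, 0]], [[0, 0, -0.01], [0, 0, 0]], [[0, 0, -0.02], [0, 0, 0]], [[0, 0, -0.02], [0, 0, 0]], [[0, 0, -0.02], [0, 0, 0]], [[0, 0, -0.02], [0, 0, 0]], [[0, 0, -0.02], [0, 0, 0]], [[0, 0, -0.02], [0, 0, 0]], [[0, 0, -0.02], [0, 0, 0]], [[0, 0, -0.02], [0, 0, 0]], [[0, 0, -0.02], [0, 0, 0]], [[0, 0, -0.016], [0, 0, 0]], [[0, 0, -0.01], [0, 0, 0]], [[0, 0, 0], [0, 0, 0]]]'

```text
time: 12.0
tool_pos: [449.1, -262.5, 249.8]
tcp_rot: [3.14, -0.0, 0.837]
contact_force: [0.2, 0.2, -2.9]
grip_width: 59.8
finger_force: 30.0
```

>>> servo_tool --deltas '[[[0.01, -0.0033, 0], [0, 0, 0]], [[0.016, -0.0052, 0], [0, 0, 0]], [[0.0206, -0.0067, 0], [0, 0, 0]], [[0.0206, -0.0067, 0], [0, 0, 0]], [[0.0206, -0.0067, 0], [0, 0, 0]], [[0.0206, -0.0067, 0], [0, 0, 0]], [[0.0206, -0.0067, 0], [0, 0, 0]], [[0.0206, -0.0067, 0], [0, 0, 0]], [[0.0206, -0.0067, 0], [0, 0, 0]], [[0.0206, -0.0067, 0], [0, 0, 0]], [[0.0206, -0.0067, 0], [0, 0, 0]], [[0.0206, -0.0067, 0], [0, 0, 0]], [[0.0206, -0.0067, 0], [0, 0, 0]], [[0.0206, -0.0067, 0], [0, 0, 0]], [[0.0206, -0.0067, 0], [0, 0, 0]], [[0.0206, -0.0067, 0], [0, 0, 0]], [[0.0206, -0.0067, 0], [0, 0, 0]], [[0.0206, -0.0067, 0], [0, 0, 0]], [[0.014, -0.0046, 0], [0, 0, 0]], [[0.007, -0.0023, 0], [0, 0, 0]]]'

```text
time: 14.5
tool_pos: [610.6, 100.2, 248.9]
tcp_rot: [-3.142, 0.0, 0.837]
contact_force: [-0.1, 0.4, -2.3]
grip_width: 59.4
finger_force: 30.0
```

>>> servo_tool --deltas '[[[0, 0, 0], [0, 0, 0]], [[0, 0, 0], [-1.9, 1.6, 0]], [[0, 0, 0], [-3.2, 2.6, 0]], [[0, 0, 0], [-3.7, 3.05, 0]], [[0, 0, 0], [-3.7, 3.05, 0]], [[0, 0, 0], [-3.7, 3.05, 0]], [[0, 0, 0], [-3.7, 3.05, 0]], [[0, 0, 0], [-3.7, 3.05, 0]], [[0, 0, 0], [-3.7, 3.05, 0]], [[0, 0, 0], [-2.2, 1.8, 0]], [[0, 0, 0], [-1.4, 1.1, 0]], [[0, 0, 0], [0, 0, 0]], [[0, 0, 0], [0, 0, 0]]]'

```text
time: 16.12
tool_pos: [610.4, 98.8, 249.4]
tcp_rot: [2.567, -0.42, 0.962]
contact_force: [-0.2, -0.3, -2.1]
grip_width: 59.6
finger_force: 30.0
```

Run:
```python
from h import *
np.set_printoptions(precision=4,suppress=True)
o=bot.get_obs();R=Ro.from_euler('xyz',o["tcp_rot"]).as_matrix();p=o["tool_pos"]
print(p,R[:,2],o["joint_positions"],o["grip_width"])
L=np.array([711.5,95.2,128]);y=np.radians(-2.6);c=np.cos(np.radians(50))
z=np.array([-c*np.cos(y),-c*np.sin(y),np.sin(np.radians(50))])
print("pos err tool mm",R.T@(L+158.2*z-p),"rotvec deg tool",R.T@np.degrees(np.cross(R[:,2],-z)))
s=bot.capture("scene")[:,:,::-1]
t=bot.capture("top")[:,:,::-1]
cv2.imwrite("pics/c3.png",np.hstack([cv2.resize(s[80:330,240:440],(400,500),interpolation=cv2.INTER_CUBIC),cv2.resize(t[90:340,200:400],(400,500),interpolation=cv2.INTER_CUBIC)]))
```

```text
[610.3706  98.8496 249.4256] [ 0.6419 -0.0302 -0.7662] [ 0.0782  0.2074  1.8708 -0.2195  0.3775  0.9886] 59.5959440527742
pos err tool mm [ 0.3869 -1.011  -0.1393] rotvec deg tool [ 0.0298  0.0542 -0.    ]
```

View pics/c3.png

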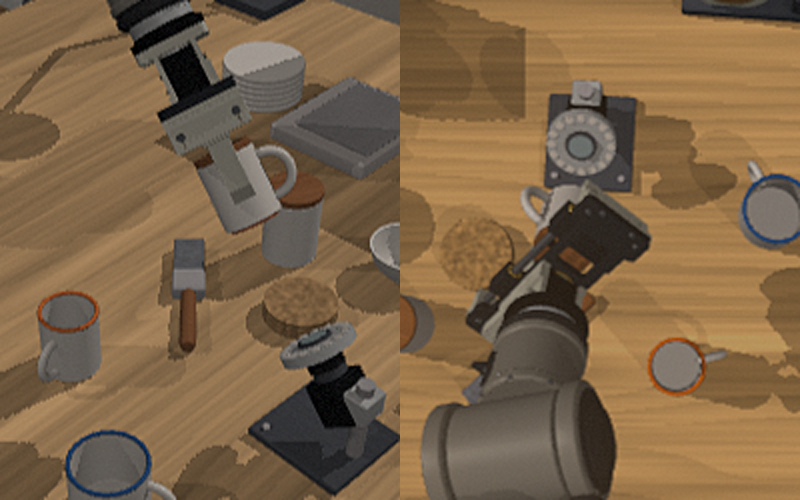

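The mug is held tilted, foot toward the lens, with the bystanders in place. As one check, I'm overlaying the predicted mug and ring light outlines on the images.

Run:
```python
from h import *
o=bot.get_obs();R=Ro.from_euler('xyz',o["tcp_rot"]).as_matrix();p=o["tool_pos"]
L=np.array([711.5,95.2,128]);y=np.radians(-2.6);c=np.cos(np.radians(50))
z=np.array([-c*np.cos(y),-c*np.sin(y),np.sin(np.radians(50))])
def circ(C,n,r):
    u=np.cross(n,[0,1,0.]);u/=np.linalg.norm(u);v=np.cross(n,u)
    return [C+r*(np.cos(a)*u+np.sin(a)*v) for a in np.linspace(0,2*np.pi,60)]
a=-R[:,2];O=p+28.2*R[:,2]
def draw(n,x,y0,w,h,cs,S):
    im=bot.capture(n)[:,:,::-1][y0:y0+h,x:x+w];im=cv2.resize(im,None,fx=S,fy=S,interpolation=cv2.INTER_CUBIC)
    for cc in cs:
        q=np.array([(px(n,P)-[x,y0]+.5)*S-.5 for P in cc]);cv2.polylines(im,[np.int32(q*16)],True,(0,255,0),1,cv2.LINE_AA,4)
    return im
mug=[circ(O,a,25),circ(O+3*a,a,30),circ(O+72*a,a,30),circ(O+80*a,a,29.5)]
ring=[circ(L-4*z,z,40),circ(L,z,14)]
A=draw("scene",325,135,80,75,mug,5);B=draw("scene",360,230,80,75,ring,5);C=draw("top",250,125,80,75,ring,5)
cv2.imwrite("pics/o.png",np.vstack([np.hstack([A,B])[:300],np.hstack([C,A*0])[:300]]))
```

```text
(no output)
```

View pics/o.png

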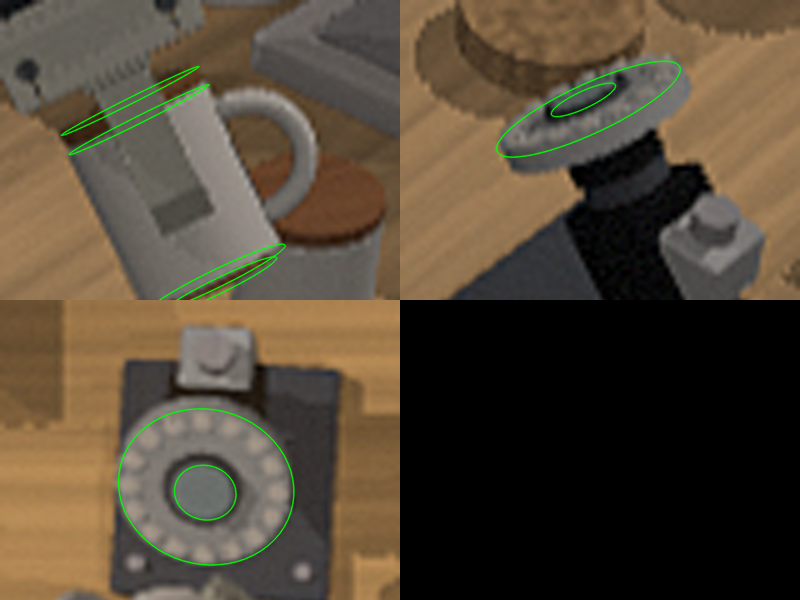

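The overlays match within about 1 px for both the mug and the lens ring. I'm applying a final 1 mm trim and settling.

>>> servo_tool --deltas '[[[0.0004, -0.001, 0], [0, 0, 0]], [[0, 0, 0], [0, 0, 0]], [[0, 0, 0], [0, 0, 0]], [[0, 0, 0], [0, 0, 0]], [[0, 0, 0], [0, 0, 0]], [[0, 0, 0], [0, 0, 0]]]'

```text
time: 17.12
tool_pos: [609.9, 100.3, 248.8]
tcp_rot: [2.566, -0.42, 0.963]
contact_force: [-0.5, 0.2, -1.7]
grip_width: 59.4
finger_force: 30.0
```

```bash
python3 -c "
from plant import bot
o=bot.get_obs();print(o['tool_pos'],o['tcp_rot'],abs(o['dq']).max(),o['finger_force']);print(bot.close_job())"
```

```text
[609.91550535 100.28271628 248.76770772] [ 2.56645984 -0.42049209  0.96261137] 0.00038392044407684224 29.999738931655884
the job is handed in; nothing more can be done
None
```

The job is handed in at about 17 s: I pressed the lid home on the table, and the gripper alone is holding the mug still, foot square to the lens and about 13 cm from it by my measurements (no verdict was returned).

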